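# Put a charged capacitor into the discharge box and bar the flap

## Task

Push the red block capacitor that lies on the discharge box's loading tray in through the yellow flap, all the way, so that it drops into the chamber and the flap falls shut behind it. Then swing the red guard bar across the front of the flap until it rests fully home in the black catch. Leave the other things on the bench where they are.

Things in the scene. Friction and masses are not known exactly. Their poses are not given: they have to be found in the camera images.
- box: White and grey discharge box with a loading tray, fixed to the bench. Origin at bench height (z = 0), under the outside of the chamber's front wall, mid width; x points from the tray into the chamber (the way to push), y left of that, z up. Tray at x = -154 to 0, chamber x = 0 to 140, y = -85 to 85 mm; nothing on it is higher than 120 mm above the bench.
- tray (a point): Centre of the level aluminium loading tray's top, box x = -77, y = 0, z = 60 mm. Clear between side rims from y = -60 to 60; rims 4 mm thick and 6 mm high, also along the outer end (box x = -152). Axes as the box's.
- opening (a point): Middle of the sill of the opening in the 4 mm front wall, box x = 0, y = 0, z = 60 mm. The opening is 56 mm wide and 46 mm high (z = 60 to 106); the wall above it ends at z = 112. The tray's top runs on through it to box x = 8 mm, where a 48 degree chute falls to the chamber floor. Axes as the box's.
- chamber (a point): Centre of the chamber's level floor beyond the chute, box x = 98, y = 0, z = 4 mm. A fixed clear plastic lid (115 mm above the bench) covers the chamber and the wall on the box's -y side is clear, so things inside can be seen.
- capacitor: Red block capacitor, 55 mm long (its x), 32 mm wide (its y), 34 mm high, about 90 g, lying flat on the loading tray, its long side within 0.4 rad of the pushing direction. Origin: centre of its underside. Pushed until its back end is about flush with the front wall's outside, it overbalances on the tray's inner edge and slides down the chute by itself.
- flap (a joint): Yellow flap, 53 mm wide, 42 mm high, 3 mm thick, 30 g, on a level hinge inside the top of the opening (box x = 6.5, z = 105 mm). 0 = hanging shut; grows as its lower edge swings into the chamber, to 1.5 rad; cannot swing outwards. No spring: it falls shut by its weight.
- flap_edge (a point): Middle of the flap's lower edge.
- bar (a joint): Red guard bar, 134 mm long, 8 mm thick, 12 mm high (z = 78 to 90 mm), turning level about an upright pivot. 0 = closed against its stop, lying in front of the flap along the box's +y, tip in the catch. Grows as it swings out: at 1.57 it points along the box's -x, beside the tray; on outwards to 2.4. Light friction (0.6 N at the push point); stays where left.
- bar_push (a point): On the bar's front (outer) side, the side to push on to close it, 90 mm from the pivot axis, at mid height. In the frame of this point y points along the bar to its tip and x from here through the bar, the way to push.
- bar_hinge (a point): The bar's pivot axis, at the bar's mid height, box x = -14, y = -74, z = 84 mm.
- bar_tip (a point): The steel end of the bar, on its centre line, 128 mm from the pivot.
- catch (a point): Where the tip lies when the bar is home: middle of the black forked catch on the front wall, box x = -14, y = 54, z = 84 mm. The catch is 12 mm wide along y, and stands out 24 mm; its mouth looks to -x.
- blue_can: Bystander: upright blue can capacitor, 35 mm diameter, 50 mm high, loose on the bench. Origin: centre of its underside.
- orange_block: Bystander: orange block capacitor 42 x 24 x 28 mm, loose on the bench. Origin: centre of its underside.
- parts_tray: Bystander: black tray of small components, 110 x 80 x 28 mm, loose on the bench. Origin: centre of its underside.
- screwdriver: Bystander: screwdriver lying on the bench, about 200 mm long. Origin: near the middle of its length.
Not all that is in view belongs to the job. What is shaped like the capacitor but purple or white is not meant.

How it is judged:
On the way, in this order (a step that is already met when the one before it is completed fails the run):
1. The capacitor is in the opening and holds the flap open (value of joint flap above 0.4 rad and x of capacitor in the frame of box between -0.024 and 0.04 m), for 0.05 s.
2. The capacitor has dropped into the chamber and the flap has fallen shut behind it, with the guard bar still open (value of joint flap below 0.1 rad and x of capacitor in the frame of box above 0.02 m and z of capacitor in the frame of box below 0.05 m and value of joint bar above 0.3 rad), for 0.2 s.
At the end, for the whole second after the job is handed in: The capacitor lies at rest in the chamber (its origin 20 to 140 mm behind the front face and less than 50 mm above the bench), the flap hangs shut (within 0.1 rad) and the guard bar is home in its catch (within 0.06 rad of closed) (value of joint bar below 0.06 rad and value of joint flap below 0.1 rad and x of capacitor in the frame of box between 0.02 and 0.14 m and z of capacitor in the frame of box below 0.05 m and linear speed of capacitor below 0.02 m/s); the robot touches nothing.
It fails at once if A bystander was moved by more than 25 mm (distance of any of blue_can, orange_block, parts_tray, screwdriver from where it was at the start of the episode above 0.025 m).
It also fails if it takes over 61 s, if anything falls off the work surface, if the arm or the gripper's body presses on something with over 40 N, if the wrist force passes 120 N, or if a joint passes its speed limit or range.

## Robot

A 6-joint arm with a two-finger parallel gripper is mounted at the origin on the work surface. World frame = base frame: x ahead of the robot, y to its left, z up, the work surface at z = 0. Lengths are in m, angles in rad, forces in N, time in s.
With the tool pointing down it reaches from about 0.325 to 0.9 m from the base axis. Payload 6.1 kg.
Tool frame: the origin (TCP) lies between the finger pads; the fingertips stand 11 mm ahead of it and the grasp point (between the pads) lies 8 mm behind it (manip.tips_ahead is the z of the fingertips in the tool frame, in m); z points along the fingers, y is the direction in which the jaws open and shut (so a half turn about z gives the same grasp; the last joint's range is limited). The gripper opens to 85 mm and grips with 20 to 120 N. Pads are 22 mm wide; open, the fingers measure 114 mm over their backs; the gripper's body (76 mm by 85 mm) begins 54 mm behind the grasp point. The pads swing forward as they close: fully open they stand 13 mm farther back than shut.
Start: joints at [-1.439, 0.22, 1.526, -0, 1.395, -0.126], TCP at [0.159, -0.604, 0.242] pointing down, gripper open.
Joint ranges: [-2.98, 2.98], [-0.91, 2.08], [0.09, 2.57], [-1.24, 4.39], [0.2, 2.65], [-2.68, 2.68]. Speed limits (rad/s): [2.57, 2.57, 3.01, 3.14, 3.14, 3.14].

## Interface

Orientations are given as [roll, pitch, yaw] about the fixed x, y, z axes, in that order (R = Rz(yaw) Ry(pitch) Rx(roll)).
In Python, from cell import manip, kin, imaging gives the robot as it stands. Calls block until the motion is done:
- manip.move_ptp(position, orientation): joint-space move of the TCP to a pose.
- manip.move_linear(position, v=0.15, rot=None): straight line of the TCP; rot=None keeps the orientation; v is the mean speed in m/s.
- manip.movej(angles): joint-space move.
- manip.move_gripper(opening, grip_force=None): opening from 0.0 (shut) to 1.0 (fully open); grip_force is the grip in N (None keeps the last); returns when the fingers have stopped.
- manip.hold(seconds).
- kin.inverse_kinematics(position, orientation): joint angles nearest the present ones, or None.
- manip.sense(): the state.
- imaging.snapshot(name): name is "side" or "top"; returns (picture, depth): 384x512x3 uint8, red, green, blue; 384x512 float32, m along the optical axis (not along the pixel's ray), 0 where there is no reading.
- imaging.camera_params(name): a dict with "K" (3x3 intrinsics, pixels), "dist" ([k1, k2, p1, p2, k3] as OpenCV has them; the pictures are not rectified), "view" (4x4, takes a point from world to camera coordinates). Camera axes: x right, y up, looking along -z (the intrinsics and any distortion apply to the point x, -y, -z); pixel columns grow to the right and rows downward; lengths in m; the calibration is good to about 2 mm. A picture is of the moment at which its call begins. camera_params takes no time and is no camera call.
A pose or a line that the arm cannot do raises manip.IKError and nothing moves.
- manip.sign_off(): hands the job in, once; it reports no verdict.
The state is a dict: "time": time; "q": joint angles; "qvel": joint speeds; "joint_efforts": joint torques, N m; "tool_pos": TCP position; "tcp_rot": TCP orientation; "ft_force": force on the tool from outside, world axes, zero at the start; "ft_torque": the same for the moment, N m; "opening": opening from 0.0 (shut) to 1.0 (fully open).
Only numpy, scipy, OpenCV 4.12 (cv2) and the standard library are available. Lean on these libraries where they do the work, as an engineer would, in place of code of your own. Each camera call takes 0.05 s, during which the arm holds its last target.

## Working session

There is one attempt and no reset: what is moved stays moved. The work goes in short steps, each a Python script; the robot and the scene stay as the last script left them, time stands still between calls to the robot, and variables do not carry over. Pictures are saved under pics/ and viewed, and the job is handed in when it is done.

```bash
ls; mkdir -p pics; python3 - <<'E'
from cell import manip,kin,imaging
import cv2,numpy as np
for n in ["side","top"]:
    p,d=imaging.snapshot(n); cv2.imwrite(f"pics/{n}0.png",p[:,:,::-1]); np.savez(f"{n}0.npz",p=p,d=d)
    c=imaging.camera_params(n); print(n,c["K"].tolist(),c["dist"],np.round(c["view"],4).tolist())
print(manip.sense()["time"],manip.tips_ahead)
E
```

```text
pics
side [[371.907599901149, 0.0, 256.9820070480804], [0.0, 371.907599901149, 187.9006979761401], [0.0, 0.0, 1.0]] [-0.11292482  0.          0.          0.          0.        ] [[0.9997, -0.017, 0.0185, -0.5134], [-0.0073, 0.5112, 0.8594, -0.1022], [-0.0241, -0.8593, 0.5109, -0.8764], [0.0, 0.0, 0.0, 1.0]]
top [[475.7789891483526, 0.0, 260.36226372969685], [0.0, 475.7789891483526, 194.66232338850526], [0.0, 0.0, 1.0]] [-0.16559588  0.          0.          0.          0.        ] [[-0.0237, -0.9997, -0.0038, 0.0569], [0.9983, -0.0238, 0.0539, -0.5024], [-0.054, -0.0025, 0.9985, -1.2272], [0.0, 0.0, 0.0, 1.0]]
0.1 0.011
```

View pics/side0.png

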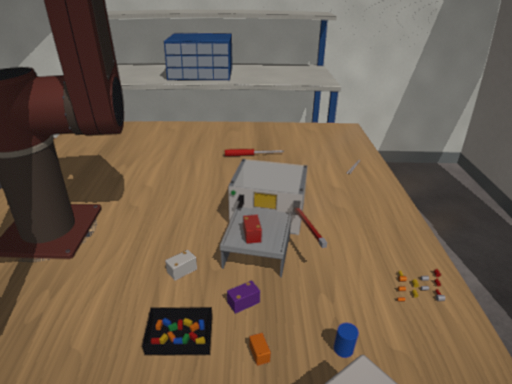

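View pics/top0.png

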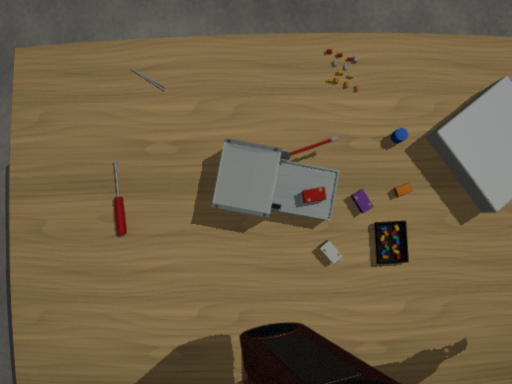

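```bash
python3 - <<'E'
import cv2,numpy as np
p=np.load("top0.npz")["p"][120:235,200:350,::-1]; cv2.imwrite("pics/topz.png",cv2.resize(p,None,fx=5,fy=5,interpolation=cv2.INTER_CUBIC))
p=np.load("side0.npz")["p"][150:280,210:340,::-1]; cv2.imwrite("pics/sidez.png",cv2.resize(p,None,fx=4.5,fy=4.5,interpolation=cv2.INTER_CUBIC))
E
```

```text
(no output)
```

View pics/topz.png

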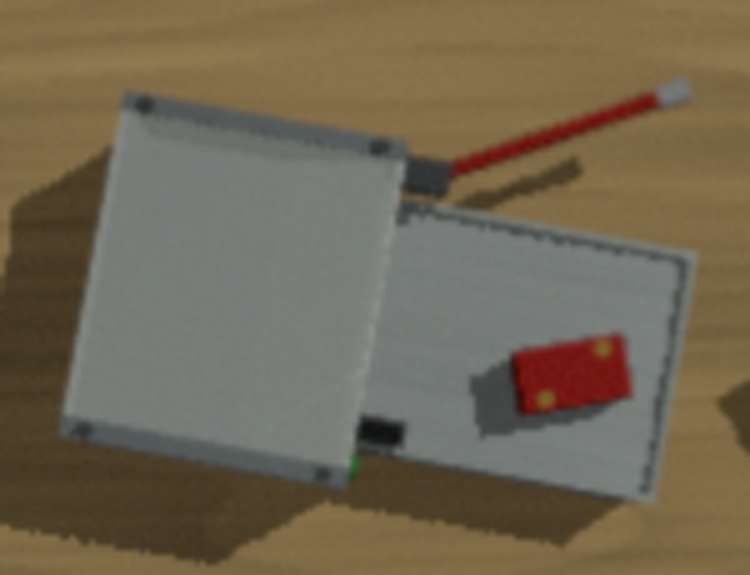

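View pics/sidez.png

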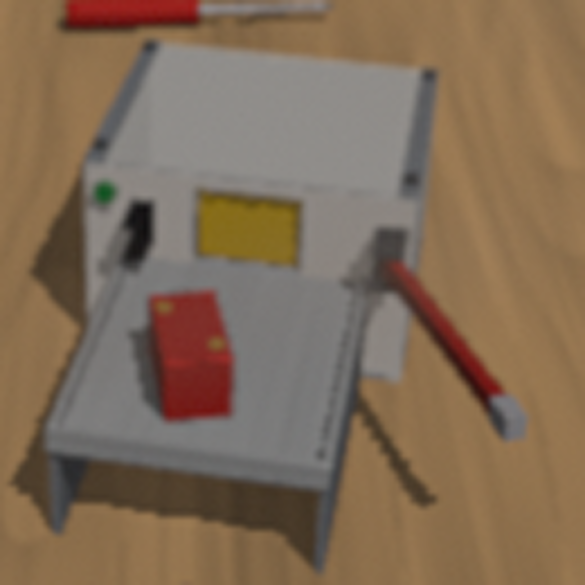

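```bash
cat > h.py <<'E'
import numpy as np,cv2
from cell import manip,kin,imaging
def ray(name,uv):
    c=imaging.camera_params(name);V=np.array(c["view"])
    n=cv2.undistortPoints(np.array(uv,float).reshape(-1,1,2),np.array(c["K"]),np.array(c["dist"])).reshape(-1,2)
    d=np.c_[n[:,0],-n[:,1],-np.ones(len(n))]@V[:3,:3]
    return -V[:3,:3].T@V[:3,3],d
def onz(name,uv,z):
    o,d=ray(name,uv); z=np.broadcast_to(z,len(d)); s=(z-o[2])/d[:,2]; return o+s[:,None]*d
def redmask(p,lo=(0,140,70),):
    h=cv2.cvtColor(p,cv2.COLOR_RGB2HSV); return (((h[...,0]<8)|(h[...,0]>172))&(h[...,1]>150)&(h[...,2]>60)).astype(np.uint8)
def fit(B,W):
    cb,cw=B.mean(0),W.mean(0);b=B-cb;w=W-cw
    a=np.arctan2((b[:,0]*w[:,1]-b[:,1]*w[:,0]).sum(),(b*w).sum())
    R=np.array([[np.cos(a),-np.sin(a)],[np.sin(a),np.cos(a)]]);return a,cw-R@cb,R
E
python3 - <<'E'
from h import *
print("cam",ray("top",[[250,190]])[0])
z=lambda u,v,ox,oy,s:[ox+u/s,oy+v/s]
T=lambda u,v:[200+(u+.5)/5-.5,120+(v+.5)/5-.5]
S=lambda u,v:[210+(u+.5)/4.5-.5,150+(v+.5)/4.5-.5]
tuv=[T(696,252),T(655,498),T(405,145),T(347,487),T(127,92),T(62,435)]
B=np.array([[-.154,-.064],[-.154,.064],[0,-.085],[0,.085],[.14,-.085],[.14,.085]])
Z=[.066,.066,.115,.115,.115,.115]
W=onz("top",tuv,np.array(Z))[:,:2]
a,t,R=fit(B,W);print("top",a,t,(1e3*(W-(B@R.T+t))).round(1).tolist())
# side: outer rim corners top edges, opening corners in the flap
suv=[S(48,430),S(330,468),S(197,190),S(300,200),S(434,72),S(150,42)]
B2=np.array([[-.154,.064],[-.154,-.064],[.0,.0275],[0,-.0275],[.14,-.085],[.14,.085]])
W2=onz("side",suv,np.array([.066,.066,.106,.106,.115,.115]))[:,:2]
a2,t2,R2=fit(B2,W2);print("side",a2,t2,(1e3*(W2-(B2@R2.T+t2))).round(1).tolist())
p=np.load("top0.npz")["p"];m=redmask(p)
cs,_=cv2.findContours(m,0,1)
for c in cs:
    if cv2.contourArea(c)>40:
        r=cv2.minAreaRect(c);b=cv2.boxPoints(r);w=onz("top",b,.094)[:,:2]
        print(np.round(b.mean(0)),"centre w",w.mean(0).round(4),"box",((w.mean(0)-t)@R).round(4),"sides",np.linalg.norm(w-np.roll(w,1,0),axis=1).round(4),"in box",((w-t)@R).round(3).tolist())
# block top face corners by eye
tb=[T(514,352),T(622,335),T(630,397),T(522,413)]
w=onz("top",tb,.094)[:,:2];print("face",((w-t)@R).round(4).tolist(),((w-t)@R).mean(0),w.mean(0))
sb=[S(150,297),S(216,292),S(232,352),S(160,365)]
w=onz("side",sb,.094)[:,:2];print("face side",((w-t)@R).round(4).tolist(),((w-t)@R).mean(0))
w=onz("top",[T(452,172),T(675,93)],.09)[:,:2];print("bar",((w-t)@R).round(4).tolist())
w=onz("side",[S(390,262),S(510,405)],.09)[:,:2];print("bar",((w-t)@R).round(4).tolist())
E
```

```text
cam [0.43662331 0.04185482 1.25274853]
top 1.370730293110804 [0.52687458 0.00850242] [[-0.8, 1.2], [1.7, 0.4], [-2.0, 1.7], [0.7, -0.1], [-0.6, -1.9], [0.9, -1.3]]
side 1.3657212158620273 [0.5295424  0.00748826] [[1.1, 1.0], [-0.4, 2.1], [1.0, -1.7], [-1.3, 0.6], [-3.1, -1.0], [2.8, -1.1]]
[120. 215.] centre w [0.4563 0.3941] box [0.3639 0.1458] sides [0.0928 0.0234 0.0926 0.0233] in box [[0.388, 0.105], [0.366, 0.098], [0.339, 0.187], [0.362, 0.193]]
[314. 195.] centre w [ 0.4961 -0.0856] box [-0.0983  0.0115] sides [0.0297 0.0537 0.0298 0.0536] in box [[-0.068, 0.006], [-0.119, -0.012], [-0.129, 0.017], [-0.078, 0.034]]
[311. 147.] centre w [ 0.615  -0.0816] box [-0.0708 -0.1042] sides [0.007  0.1036 0.007  0.1036] in box [[-0.024, -0.082], [-0.114, -0.133], [-0.118, -0.127], [-0.027, -0.076]]
face [[-0.0691, 0.005], [-0.1198, -0.0125], [-0.1288, 0.0167], [-0.078, 0.0337]] [-0.09892766  0.01071149] [ 0.49671645 -0.08632323]
face side [[-0.0817, 0.0301], [-0.0712, 0.0006], [-0.1159, -0.0149], [-0.1319, 0.0147]] [-0.10018466  0.00763688]
bar [[-0.0242, -0.0775], [-0.1264, -0.1362]]
bar [[-0.0226, -0.0773], [-0.1239, -0.1394]]
```

```bash
cat >> h.py <<'E'
BA=1.3685; BT=np.array([.5278,.0082]); BR=np.array([[np.cos(BA),-np.sin(BA)],[np.sin(BA),np.cos(BA)]])
def w(x,y,z): p=BR@[x,y]+BT; return [p[0],p[1],z]
def rot(a,flip=0): return [np.pi,0,float((BA+a+np.pi*flip+np.pi)%(2*np.pi)-np.pi)]
E
python3 - <<'E'
from h import *
s=manip.sense();print(s["tcp_rot"],s["ft_force"],s["time"])
for f in (0,1):
    for n,(x,y,z,a) in dict(pre=(-.112,.006,.2,.333),grasp=(-.112,.006,.083,.333),in_=(-.02,0,.083,0),push=(.03,0,.083,0)).items():
        q=kin.inverse_kinematics(w(x,y,z),rot(a,f));print(f,n,None if q is None else np.round(q,2))
    for th in (2.3,2.1,1.6,1,.5,0):
        d=np.array([np.cos(th),np.sin(th)]);b=np.array([-np.sin(th),np.cos(th)])
        p=np.array([-.014,-.074])+.09*b-.017*d
        q=kin.inverse_kinematics(w(*p,.083),rot(th,f));print(f,th,None if q is None else np.round(q,2))
E
```

```text
[-3.13979929e+00 -1.84189190e-04  2.57834369e-01] [-0.19790615  0.48054475  0.05164007] 0.1
0 pre [-0.35 -0.02  1.87  0.    1.29 -0.48]
0 grasp [-0.35  0.12  1.96  0.    1.06 -0.48]
0 in_ [-0.17  0.16  1.92 -0.    1.06  0.03]
0 push [-0.08  0.18  1.89 -0.    1.07  0.13]
0 2.3 [-0.25  0.46  1.54  0.    1.14 -2.35]
0 2.1 [-0.28  0.43  1.58  0.    1.13 -2.17]
0 1.6 [-0.31  0.34  1.69  0.    1.1  -1.71]
0 1 [-0.32  0.23  1.84  0.    1.08 -1.11]
0 0.5 [-0.27  0.15  1.93  0.    1.06 -0.57]
0 0 [-0.19  0.12  1.97 -0.    1.06  0.01]
1 pre [-0.35 -0.02  1.87 -0.    1.29  2.66]
1 grasp [-0.35  0.12  1.96 -0.    1.06  2.66]
1 in_ None
1 push None
1 2.3 [-0.25  0.46  1.54 -0.    1.14  0.79]
1 2.1 [-0.28  0.43  1.58 -0.    1.13  0.97]
1 1.6 [-0.31  0.34  1.69 -0.    1.1   1.43]
1 1 [-0.32  0.23  1.84 -0.    1.08  2.03]
1 0.5 [-0.27  0.15  1.93 -0.    1.06  2.57]
1 0 None
```

```bash
python3 - <<'E'
from h import *
g=(-.1103,.006)
manip.move_gripper(.62,30)
manip.move_ptp(w(*g,.2),rot(.335))
manip.move_linear(w(*g,.083),v=.12)
manip.move_gripper(0,30)
s=manip.sense();print(s["opening"],s["ft_force"],s["time"],s["tool_pos"],w(*g,.083))
for n in ["side","top"]:
    p,d=imaging.snapshot(n); cv2.imwrite(f"pics/{n}1.png",cv2.resize(p[110:290,190:350,::-1],None,fx=3,fy=3))
E
```

```text
0.36741472500008393 [-0.48821741 -0.9055315   3.71992356] 4.15 [ 0.50059766 -0.09896403  0.084072  ] [np.float64(0.49976094808802146), np.float64(-0.09864522248503846), 0.083]
```

View pics/side1.png

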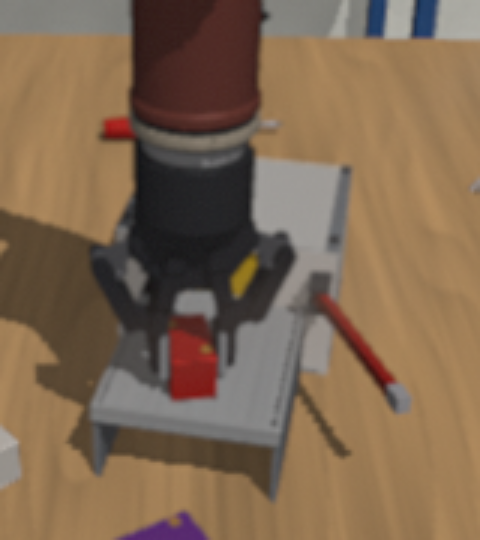

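```bash
python3 - <<'E'
from h import *
z=.0855
manip.move_linear(w(-.1103,.006,z),v=.05)
manip.move_linear(w(-.085,0,z),v=.1,rot=rot(0))
manip.move_linear(w(-.05,0,z),v=.08)
s=manip.sense();print(s["opening"],s["ft_force"],s["time"])
for n in ["side","top"]:
    p,d=imaging.snapshot(n); cv2.imwrite(f"pics/{n}2.png",cv2.resize(p[110:290,190:350,::-1],None,fx=3,fy=3))
E
```

```text
0.3621201745767479 [ 0.97439234 -0.52317819 -1.34723037] 5.5667
```

View pics/side2.png

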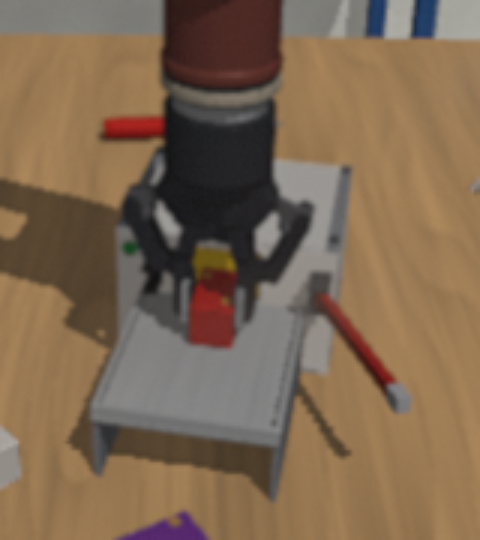

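View pics/top2.png

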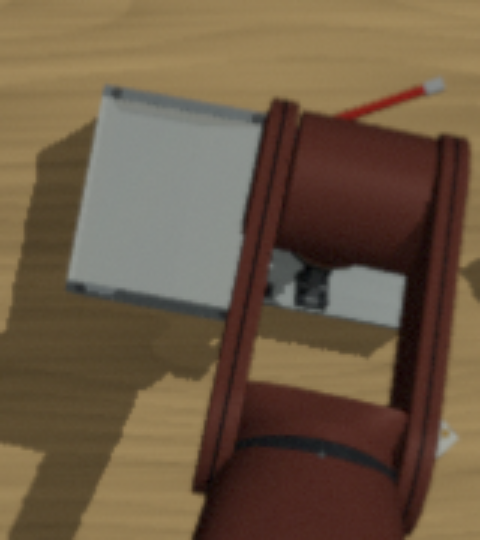

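```bash
python3 - <<'E'
from h import *
z=.0855
f0=np.array(manip.sense()["ft_force"])
for x in [-.04,-.03,-.025,-.02,-.017,-.0155]:
    manip.move_linear(w(x,0,z),v=.06)
    s=manip.sense();df=np.array(s["ft_force"])-f0;fb=BR.T@df[:2];print(x,fb.round(1),round(df[2],1))
    if abs(fb).max()>12: print("stop");break
p,d=imaging.snapshot("side"); cv2.imwrite("pics/side3.png",cv2.resize(p[110:290,190:350,::-1],None,fx=3,fy=3))
print(s["opening"],s["time"],s["tool_pos"],w(x,0,z))
E
```

```text
-0.04 [0.1 0.3] 0.5
-0.03 [0.2 0.1] -0.2
-0.025 [0.7 0.3] -0.7
-0.02 [0.1 0.8] -0.7
-0.017 [0.4 0.3] -0.1
-0.0155 [ 0.9 -0.1] 0.7
0.36771223991726054 7.3 [ 0.52470527 -0.00694193  0.08550608] [np.float64(0.5246857499485575), np.float64(-0.0069839206602606615), 0.0855]
```

View pics/side3.png

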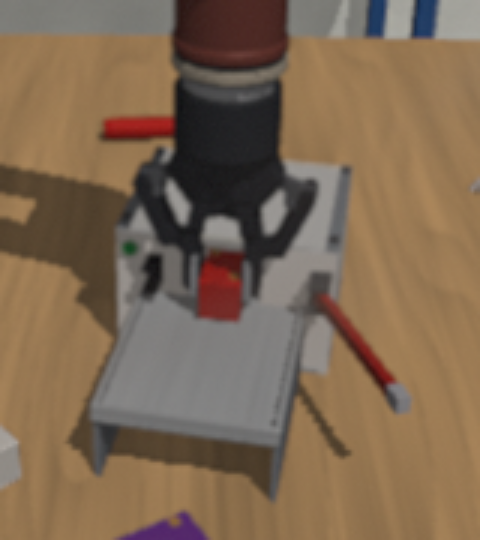

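```bash
python3 - <<'E'
from h import *
z=.084
manip.move_linear(w(-.0155,0,z),v=.05)
manip.move_gripper(.47)
manip.move_linear(w(-.06,0,z),v=.08)
manip.move_gripper(0)
f0=np.array(manip.sense()["ft_force"])
for x in [-.045,-.035,-.03,-.025,-.02]:
    manip.move_linear(w(x,0,z),v=.06)
    s=manip.sense();df=np.array(s["ft_force"])-f0;fb=BR.T@df[:2];print(x,fb.round(1),round(df[2],1))
    if abs(fb).max()>15: print("stop");break
p,d=imaging.snapshot("side"); cv2.imwrite("pics/side4.png",cv2.resize(p[110:290,190:350,::-1],None,fx=3,fy=3))
print(s["opening"],s["time"])
E
```

```text
-0.045 [-0.1  0.8] -0.2
-0.035 [-0.1 -0.2] 0.6
-0.03 [1.2 1.4] -0.2
-0.025 [-0.1  0.5] 0.9
-0.02 [0.4 0.6] 0.4
-0.0038849483920103895 10.4917
```

View pics/side4.png

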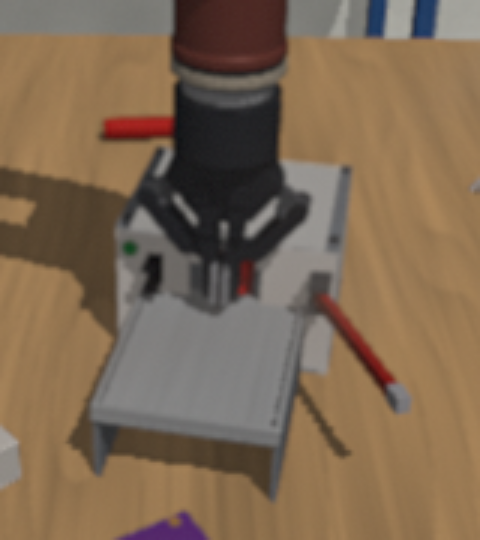

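```bash
python3 - <<'E'
from h import *
z=.084
f0=np.array(manip.sense()["ft_force"])
for x in [-.017,-.015,-.0135,-.0125]:
    manip.move_linear(w(x,-.003,z),v=.05)
    s=manip.sense();df=np.array(s["ft_force"])-f0;fb=BR.T@df[:2];print(x,fb.round(1),round(df[2],1))
    if abs(fb).max()>15: print("stop");break
manip.hold(.3)
p,d=imaging.snapshot("side"); cv2.imwrite("pics/side5.png",cv2.resize(p[110:290,190:350,::-1],None,fx=3,fy=3))
print(s["opening"],s["time"])
E
```

```text
-0.017 [-1.   0.5] -0.1
-0.015 [0.1 0.1] -0.9
-0.0135 [-0.3  0.5] -0.7
-0.0125 [0.  0.6] -0.6
-0.0031999709076635675 11.5417
```

View pics/side5.png

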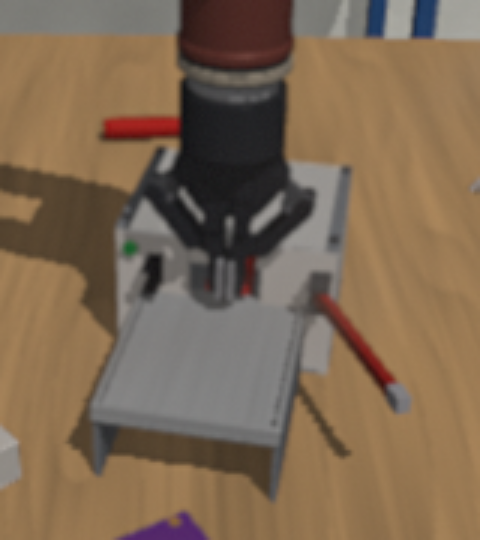

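```bash
python3 - <<'E'
from h import *
z=.084
f0=np.array(manip.sense()["ft_force"])
for x in [-.0115,-.0105,-.0095,-.0085,-.007,-.0055,-.004]:
    manip.move_linear(w(x,-.003,z),v=.03)
    s=manip.sense();df=np.array(s["ft_force"])-f0;fb=BR.T@df[:2];print(x,fb.round(1),round(df[2],1))
    if abs(fb).max()>6: print("stop");break
manip.hold(.2)
manip.move_linear(w(-.07,-.003,z),v=.15)
manip.move_linear(w(-.1,-.003,.16),v=.2)
s=manip.sense()
p,d=imaging.snapshot("side"); cv2.imwrite("pics/side6.png",cv2.resize(p[110:290,190:350,::-1],None,fx=3,fy=3))
print(s["opening"],s["time"])
E
```

```text
-0.0115 [-2.4  0.2] 0.3
-0.0105 [-3.6 -0.2] 0.8
-0.0095 [-7.9  0.9] 1.8
stop
-0.001797997179305176 13.95
```

View pics/side6.png

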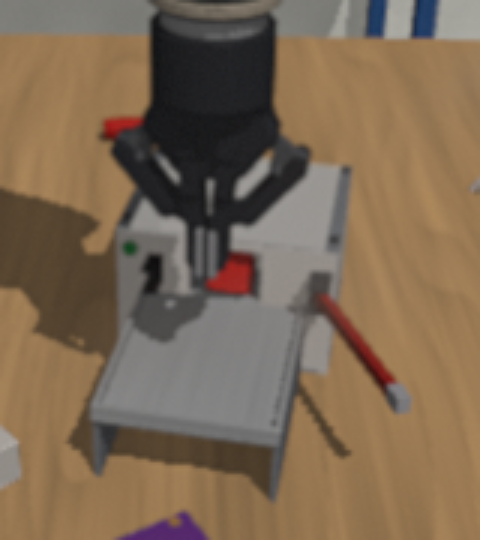

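```bash
python3 - <<'E'
from h import *
manip.move_linear(w(-.13,.1,.19),v=.25)
for n in ("side","top"):
    p,d=imaging.snapshot(n); np.savez(n+"7.npz",p=p,d=d); 
    c=p[180:240,225:310] if n=="side" else p[120:235,200:350]
    cv2.imwrite(f"pics/{n}7.png",cv2.resize(c[...,::-1],None,fx=8 if n=="side" else 5,fy=8 if n=="side" else 5,interpolation=cv2.INTER_CUBIC))
print(manip.sense()["time"])
E
```

```text
14.6917
```

View pics/side7.png

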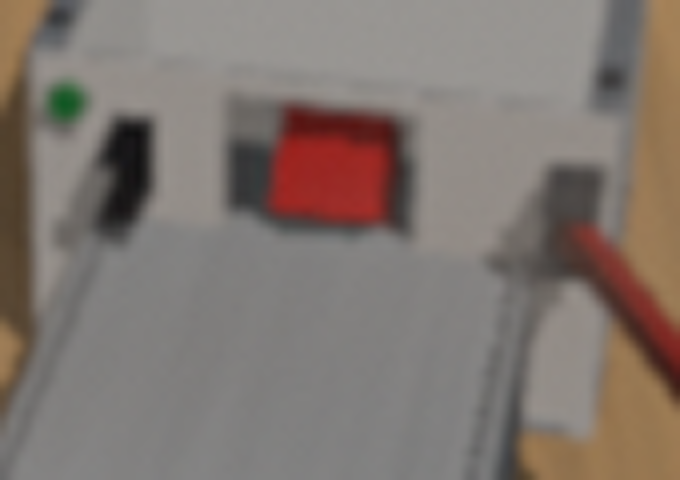

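View pics/top7.png

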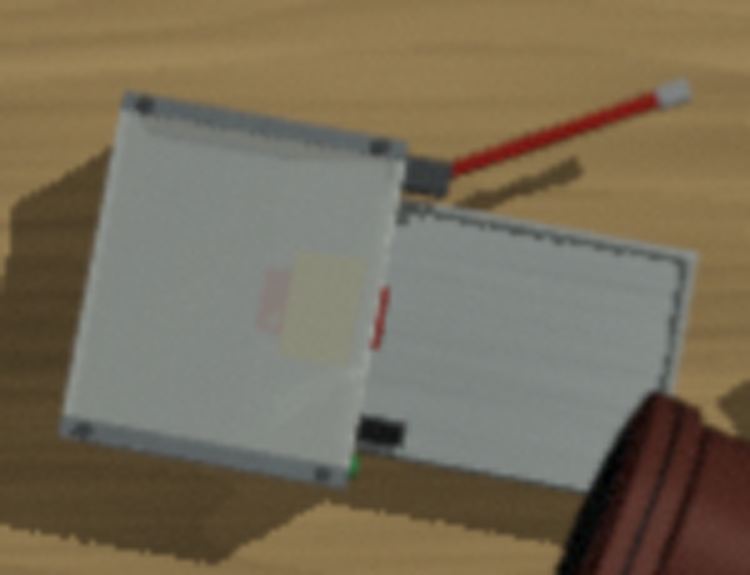

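```bash
python3 - <<'E'
from h import *
T=lambda u,v:[200+(u+.5)/5-.5,120+(v+.5)/5-.5]
S=lambda u,v:[225+(u+.5)/8-.5,180+(v+.5)/8-.5]
f=lambda W:((W[:,:2]-BT)@BR*1e3).round(1).tolist()
print(f(onz("top",[T(389,290),T(377,348)],.094)),"rear top edge, top")
print(f(onz("side",[S(278,133),S(395,142)],.094)),"rear top edge, side")
print(f(onz("side",[S(268,209),S(388,224)],.060)),"rear bottom edge")
print(f(onz("side",[S(232,212),S(410,238)],.060)),"sill")
E
```

```text
[[-3.5, -13.2], [-2.7, 15.8]] rear top edge, top
[[1.7, 11.0], [4.1, -22.5]] rear top edge, side
[[13.1, 15.3], [12.7, -20.6]] rear bottom edge
[[9.3, 25.4], [6.8, -28.0]] sill
```

```bash
python3 - <<'E'
from h import *
def pt(n,uv,d):
    o,r=ray(n,uv); return o+r*np.array(d)[:,None]
D=np.load("side7.npz")["d"];m=redmask(np.load("side7.npz")["p"])
for v in range(192,212):
    u=[262,266,270]; P=pt("side",[[a,v] for a in u],[D[v,a] for a in u])
    b=np.c_[(P[:,:2]-BT)@BR,P[:,2]]*1e3; print(v,b.round(0).astype(int).tolist(),np.load("side7.npz")["p"][v,266])
D=np.load("top7.npz")["d"];
for v in (178,180,182,184):
    u=range(250,280,2); P=pt("top",[[a,v] for a in u],[D[v,a] for a in u])
    print(v,(np.c_[(P[:,:2]-BT)@BR,P[:,2]]*1e3).round(0).astype(int)[:,[0,2]].tolist())
E
```

```text
192 [[5, 6, 104], [1, -4, 107], [0, -13, 109]] [140 134 130]
193 [[15, 7, 95], [17, -2, 95], [7, -13, 103]] [114  97  94]
194 [[14, 7, 93], [13, -3, 95], [15, -12, 95]] [92 47 45]
195 [[11, 6, 92], [12, -3, 93], [14, -12, 93]] [88 23 22]
196 [[10, 6, 90], [11, -3, 91], [10, -12, 93]] [100  30  24]
197 [[9, 6, 88], [9, -4, 90], [11, -12, 89]] [134  33  30]
198 [[9, 6, 85], [7, -4, 88], [7, -13, 89]] [154  38  34]
199 [[8, 6, 83], [7, -4, 85], [8, -13, 86]] [155  37  32]
200 [[5, 5, 82], [5, -4, 84], [5, -14, 85]] [155  39  37]
201 [[7, 5, 79], [5, -4, 81], [5, -14, 82]] [154  39  36]
202 [[3, 5, 78], [2, -5, 80], [5, -14, 80]] [154  41  37]
203 [[-1, 4, 78], [1, -5, 78], [3, -14, 78]] [154  41  38]
204 [[0, 4, 75], [0, -5, 76], [0, -15, 77]] [155  44  40]
205 [[-3, 3, 74], [-1, -6, 74], [-1, -15, 75]] [156  45  41]
206 [[-4, 3, 72], [0, -6, 71], [-1, -15, 72]] [148  45  41]
207 [[7, 5, 62], [7, -5, 63], [-2, -15, 70]] [113  50  47]
208 [[5, 4, 60], [7, -5, 60], [8, -14, 61]] [87 77 76]
209 [[3, 4, 59], [0, -6, 62], [4, -15, 61]] [111 111 112]
210 [[-3, 3, 60], [-2, -6, 61], [2, -15, 59]] [128 128 128]
211 [[-7, 2, 60], [-6, -7, 61], [-2, -16, 59]] [131 130 128]
178 [[61, 114], [57, 114], [52, 116], [47, 114], [42, 116], [38, 115], [33, 111], [28, 108], [24, 112], [19, 116], [14, 112], [9, 113], [5, 116], [-1, 74], [-6, 60]]
180 [[61, 110], [56, 113], [51, 115], [46, 113], [42, 112], [37, 115], [32, 116], [27, 114], [23, 113], [18, 116], [13, 112], [9, 114], [4, 111], [-1, 74], [-7, 57]]
182 [[60, 114], [55, 114], [50, 113], [46, 109], [41, 113], [36, 115], [31, 115], [27, 113], [22, 115], [17, 114], [12, 114], [8, 113], [3, 116], [-2, 69], [-7, 58]]
184 [[59, 119], [54, 111], [50, 110], [45, 116], [40, 111], [35, 112], [30, 114], [26, 112], [21, 112], [16, 116], [12, 115], [7, 113], [2, 113], [-3, 73], [-8, 59]]
```

```bash
python3 - <<'E'
from h import *
for a in (.6,.75,.87):
    tz=np.array([np.sin(a),0,-np.cos(a)])
    for tip in ([-.05,-.004,.12],[-.04,-.004,.076],[-.012,-.004,.075],[.015,-.004,.073]):
        p=np.array(tip)-.011*tz; r=rot(0); r[1]=-a
        q=kin.inverse_kinematics(w(*p),r); print(a,tip,None if q is None else np.round(q,2))
print(np.round(manip.sense()["q"],2))
E
```

```text
0.6 [-0.05, -0.004, 0.12] [-0.59  0.2   1.9   0.57  1.34 -0.6 ]
0.6 [-0.04, -0.004, 0.076] [-0.57  0.26  1.92  0.59  1.26 -0.64]
0.6 [-0.012, -0.004, 0.075] [-0.52  0.25  1.93  0.61  1.23 -0.6 ]
0.6 [0.015, -0.004, 0.073] [-0.47  0.25  1.94  0.62  1.2  -0.57]
0.75 [-0.05, -0.004, 0.12] [-0.65  0.27  1.88  0.67  1.42 -0.7 ]
0.75 [-0.04, -0.004, 0.076] [-0.64  0.34  1.9   0.69  1.34 -0.75]
0.75 [-0.012, -0.004, 0.075] [-0.59  0.33  1.91  0.71  1.31 -0.72]
0.75 [0.015, -0.004, 0.073] [-0.54  0.32  1.93  0.74  1.28 -0.7 ]
0.87 [-0.05, -0.004, 0.12] [-0.7   0.34  1.86  0.74  1.49 -0.78]
0.87 [-0.04, -0.004, 0.076] [-0.68  0.41  1.87  0.76  1.42 -0.82]
0.87 [-0.012, -0.004, 0.075] [-0.63  0.4   1.9   0.78  1.39 -0.8 ]
0.87 [0.015, -0.004, 0.073] [-0.59  0.39  1.91  0.81  1.35 -0.78]
[-0.43 -0.26  2.1   0.    1.3  -0.23]
```

```bash
python3 - <<'E'
from h import *
a=.8;tz=np.array([np.sin(a),0,-np.cos(a)]);r=rot(0);r[1]=-a
P=lambda x,z:w(*(np.array([x,-.004,z])-.011*tz))
manip.move_ptp(P(-.08,.14),r)
manip.move_linear(P(-.04,.078),v=.15)
f0=np.array(manip.sense()["ft_force"])
for x,z in [(-.02,.077),(-.012,.076),(-.008,.076),(-.004,.076),(0,.075),(.004,.074),(.008,.073),(.012,.073),(.016,.073)]:
    manip.move_linear(P(x,z),v=.05)
    s=manip.sense();df=np.array(s["ft_force"])-f0;fb=BR.T@df[:2];print(x,fb.round(1),round(df[2],1))
    if np.linalg.norm(df)>12: print("stop");break
p,d=imaging.snapshot("side"); cv2.imwrite("pics/side8.png",cv2.resize(p[110:290,190:350,::-1],None,fx=3,fy=3))
p,d=imaging.snapshot("top"); cv2.imwrite("pics/top8.png",cv2.resize(p[110:240,190:350,::-1],None,fx=4,fy=4))
print(s["time"])
E
```

```text
-0.02 [ 0.4 -0.3] 0.1
-0.012 [-0.3  0.8] 0.6
-0.008 [0.9 0.2] 0.1
-0.004 [ 1.1 -0.2] 0.9
0 [0.7 0.3] 0.5
0.004 [ 0.8 -0.7] 0.5
0.008 [ 0.3 -0.4] 0.4
0.012 [ 0.8 -0.2] -0.7
0.016 [1.2 0.5] -0.1
18.625
```

View pics/side8.png

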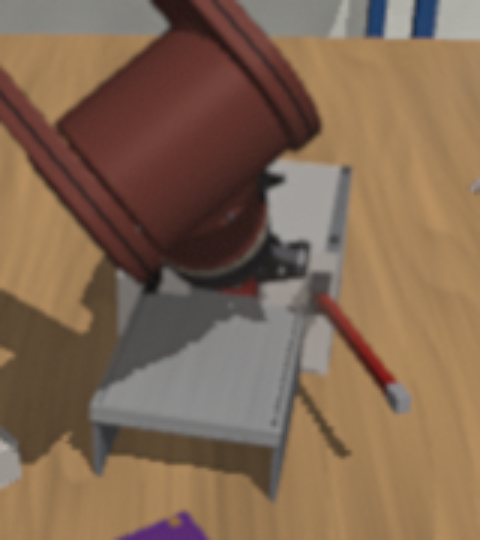

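View pics/top8.png

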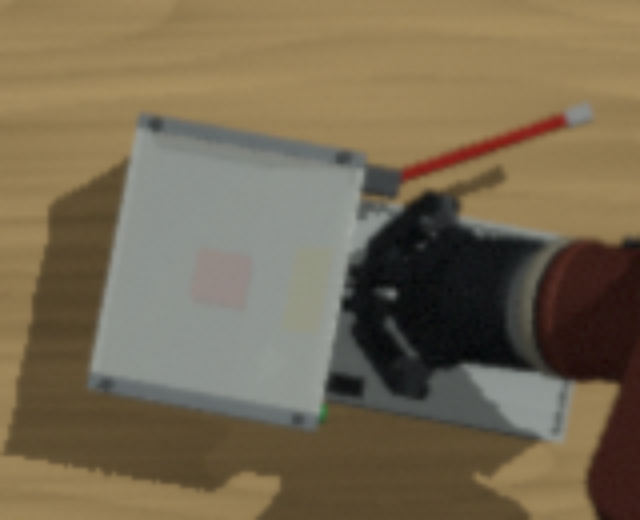

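```bash
python3 - <<'E'
from h import *
a=.8;tz=np.array([np.sin(a),0,-np.cos(a)]);r=rot(0);r[1]=-a
P=lambda x,z:w(*(np.array([x,-.004,z])-.011*tz))
manip.move_linear(P(-.05,.082),v=.1)
manip.move_linear(P(-.09,.15),v=.2)
manip.move_ptp(w(-.16,-.05,.2),rot(2.1))
for n in ("side","top"):
    p,d=imaging.snapshot(n)
    c=p[150:280,210:340] if n=="side" else p[110:240,190:350]
    cv2.imwrite(f"pics/{n}9.png",cv2.resize(c[...,::-1],None,fx=4,fy=4,interpolation=cv2.INTER_CUBIC))
print(manip.sense()["time"])
E
```

```text
21.5917
```

View pics/side9.png

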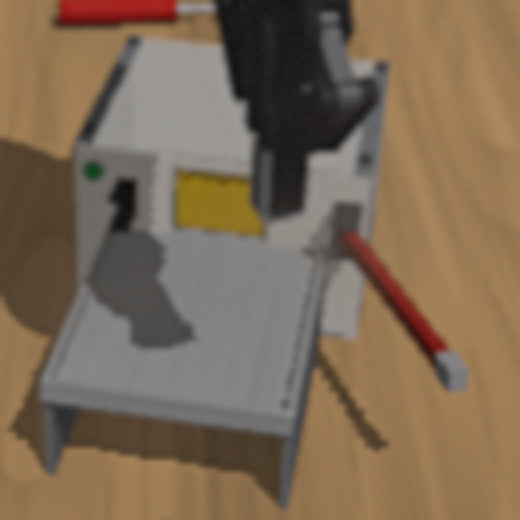

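View pics/top9.png

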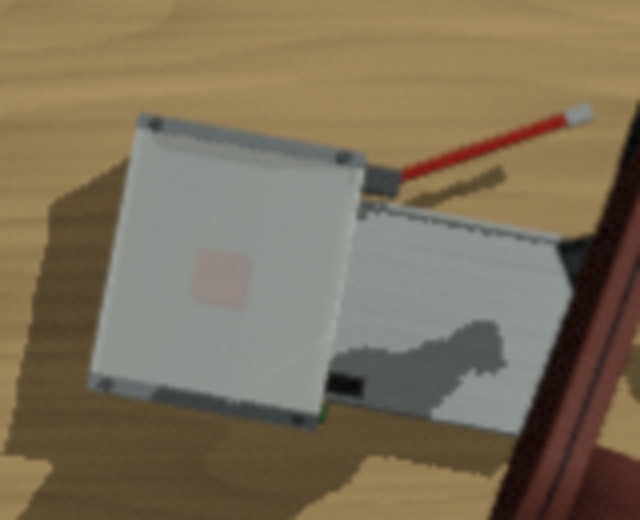

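```bash
python3 - <<'E'
from h import *
def pose(th,off,r=.088,z=.083):
    d=np.array([np.cos(th),np.sin(th)]);b=np.array([-np.sin(th),np.cos(th)])
    p=np.array([-.014,-.074])+r*b-off*d; return w(*p,z),rot(th)
p,r=pose(2.09,.04,z=.2); manip.move_ptp(p,r)
manip.move_linear(pose(2.09,.04)[0],v=.15)
f0=np.array(manip.sense()["ft_force"])
manip.move_linear(pose(2.09,.018)[0],v=.08)
for th in np.arange(2.0,.19,-.15):
    p,r=pose(th,.016); manip.move_linear(p,v=.1,rot=r)
    s=manip.sense();df=np.array(s["ft_force"])-f0
    print(round(th,2),df.round(1),s["time"])
    if np.linalg.norm(df)>12: print("stop");break
q,d=imaging.snapshot("side"); cv2.imwrite("pics/side10.png",cv2.resize(q[150:280,210:340,::-1],None,fx=4,fy=4))
E
```

```text
2.0 [-0.3 -0.1 -0.5] 23.8
1.85 [-1.2 -0.5  0.1] 24.1
1.7 [ 0.2 -0.5 -0.2] 24.4
1.55 [-0.2 -0.4 -0.9] 24.7
1.4 [-1.4  0.2 -0.1] 25.0
1.25 [-0.7 -0.3 -1.6] 25.3
1.1 [ 0.6 -0.   0.5] 25.6
0.95 [-0.4  0.3  0.4] 25.9
0.8 [-0.2 -0.5 -0.3] 26.2
0.65 [-0.3 -0.8 -0.1] 26.5
0.5 [-0.8  0.1  0. ] 26.8
0.35 [-0.2  0.7  0.6] 27.1
0.2 [-1.2 -0.4 -0.2] 27.4
```

View pics/side10.png

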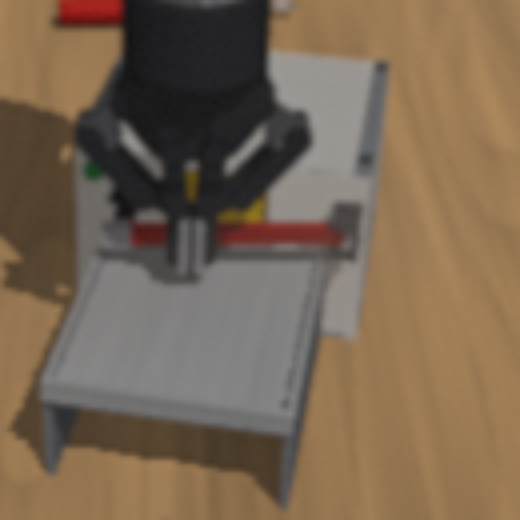

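```bash
python3 - <<'E'
from h import *
def pose(th,off,r=.088,z=.083):
    d=np.array([np.cos(th),np.sin(th)]);b=np.array([-np.sin(th),np.cos(th)])
    p=np.array([-.014,-.074])+r*b-off*d; return w(*p,z),rot(th)
f0=np.array(manip.sense()["ft_force"])
for th,off in [(.1,.016),(.04,.016),(0,.016),(0,.015),(0,.014),(0,.013),(0,.012),(0,.011),(0,.01),(0,.009)]:
    p,r=pose(th,off); manip.move_linear(p,v=.04,rot=r)
    s=manip.sense();df=np.array(s["ft_force"])-f0;fb=BR.T@df[:2]
    print(th,off,fb.round(1),s["time"])
    if fb[0]<-5: print("stop");break
manip.move_linear(pose(0,.05)[0],v=.08)
manip.move_linear(pose(0,.08,z=.2)[0],v=.2)
manip.move_ptp(w(-.16,.08,.25),rot(0))
for n in ("side","top"):
    p,d=imaging.snapshot(n);np.savez(n+"11.npz",p=p,d=d)
    c=p[150:280,210:340] if n=="side" else p[110:240,190:350]
    cv2.imwrite(f"pics/{n}11.png",cv2.resize(c[...,::-1],None,fx=4,fy=4,interpolation=cv2.INTER_CUBIC))
print(manip.sense()["time"])
E
```

```text
0.1 0.016 [-0.2 -0.3] 27.825
0.04 0.016 [-0.1  1.1] 28.1083
0 0.016 [0.5 0.3] 28.3583
0 0.015 [-1.4 -0.3] 28.6083
0 0.014 [-0.6  0.2] 28.8583
0 0.013 [-4.1  0.2] 29.1083
0 0.012 [-9.6  1.7] 29.3583
stop
31.3333
```

View pics/side11.png

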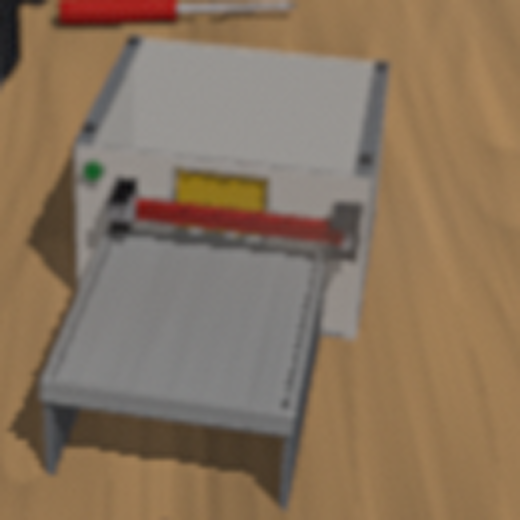

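View pics/top11.png

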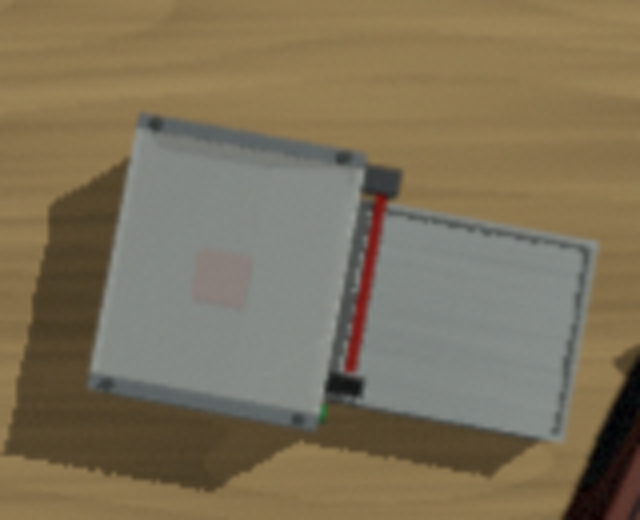

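```bash
python3 - <<'E'
from h import *
a=np.load("top0.npz")["p"];b=np.load("top11.npz")["p"];m=redmask(b)
ys,xs=np.nonzero(m[140:205,260:295]);W=onz("top",np.c_[xs+260,ys+140].astype(float),.09)[:,:2]
B=(W-BT)@BR; B=B[(B[:,1]>-.07)&(B[:,1]<.05)&(abs(B[:,0]+.014)<.02)]
c=np.polyfit(B[:,1],B[:,0],1);print("bar slope",c[0],"x",B[:,0].mean())
for n,(u0,u1,v0,v1) in dict(can=(385,412,120,150),orange=(390,415,180,200),tray=(370,412,215,270),driver=(105,132,155,240)).items():
    print(n,abs(a[v0:v1,u0:u1].astype(int)-b[v0:v1,u0:u1]).mean().round(2))
print(manip.sense()["ft_force"]); manip.sign_off()
E
```

```text
bar slope 0.004802448517710962 x -0.013108274118207197
can 9.07
orange 9.08
tray 33.67
driver 9.29
[ 0.24799555 -0.53285046 -0.44473951]
the job is handed in; nothing more can be done
```

```bash
python3 - <<'E'
import numpy as np,cv2
cv2.imwrite("pics/fin.png",np.hstack([np.load(n)["p"][:,:,::-1][120:,80:480] for n in("side0.npz","side11.npz")]))
E
```

```text
(no output)
```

View pics/fin.png

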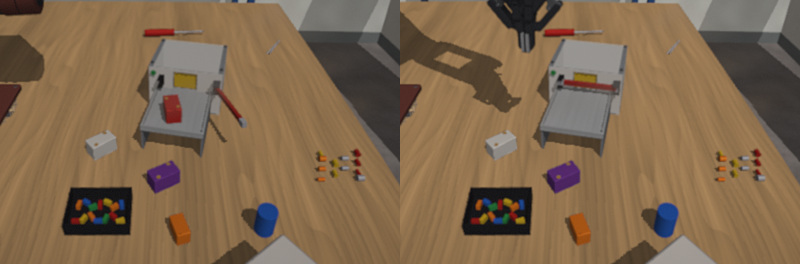

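The capacitor is in the chamber, the flap hangs shut behind it, and the guard bar is home in the catch. I handed the job in at about 31 s of the 61 s allowed; no verdict is reported.

- **Capacitor:** I gripped it, turned it square to the opening and fed it in under the flap, then pushed from behind with the fingers shut. It tipped on the tray's inner edge and stuck at roughly 36–40°, so I tilted the tool and pushed its rear in until it dropped. The last top view shows it in the chamber about 70 mm behind the front wall, probably standing on its end. That should still keep its origin under 50 mm, but I did not measure its height.
- **Flap:** it looked shut in the pictures taken before I moved the bar. Afterwards the part that shows above the bar still looked shut.
- **Guard bar:** I swept it closed and pressed to about 10 N against its stop. Measured from the top view, it lies within 0.005 rad of closed, 13 mm in front of the wall (14 mm expected).
- **Bystanders:** the side pictures from start and end show none of them visibly moved. One check disagreed: the pixel difference in the top view was high at the parts tray (34, against about 9 for the others). I take this to be the arm or its shadow in that part of the picture, because the side view shows the tray unmoved; I only made that comparison after handing in.

The arm was clear of everything when I handed in.

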